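# Mix a swab tube on the touch vortex mixer

### The job

Mix the red-capped swab tube on the vortex mixer: first switch the mixer to touch mode by pressing the green end of its rocker switch all the way down, then take the red-capped tube out of the rack, stand it upright in the black rubber cup on top of the mixer and push the cup down against its spring until it bottoms on its stop. The program finishes while holding: keep gripping the tube, upright, with the cup held fully down by a light, steady push (do not ram it), the switch still on, and everything else left where it was.

Things in the scene. Friction and masses are not known exactly. Their poses are not given: they have to be found in the camera images.
- tube_red: the swab tube to mix: straight clear plastic, flat bottom, 16 mm in diameter, white label, red screw cap; 102 mm long, the cap is its top 20 mm and 19 mm in diameter; about 20 g. Origin at the centre of its bottom, z towards the cap. It stands in a hole of the rack's front row, its bottom 15 mm above the bench, its top 57 mm above the rack's top
- tube_yellow: bystander: the same tube with a yellow cap, in another hole of the same row; stays in the rack
- tube_blue: bystander: the same tube with a blue cap, in another hole of the same row; stays in the rack
- rack: pale tube rack fixed to the bench, 66 mm (its x) by 148 mm (its y), 60 mm high, origin under its centre; two rows of five round holes 18 mm wide, 45 mm deep. The three tubes stand in its front row (rack x = -15 mm) at rack y = -56, 0 and +56 mm, in any order; other holes are empty. Fingers that close along the rack's x have free room on both sides of a tube
- mixer: vortex mixer fixed to the bench: white case 175 mm (its x, front at -x) by 130 mm, origin under it. Its front deck is a blue panel 88 mm high, sloping down to the front by 0.26 rad, with the rocker switch (mixer y +27 mm) and a black speed knob (y -30 mm), both at x -52 mm. Behind, a grey motor drum, radius 52 mm, 136 mm high, carries the cup upright at mixer x +28 mm, y 0
- rocker_on (a point): the point to press on the rocker: top face of its green end, 11 mm from the pivot. The rocker is 20 mm (mixer x) by 31 mm (mixer y), its green end at mixer +y, raised when off, its black end at -y; it pivots about the mixer's x. Pressing here by about 4.5 mm with 2 to 3 N tips it fully; it stays as it is left
- rocker (a joint): angle of the rocker switch, rad: 0 = off (green end up), 0.4 = touch mode (green end fully down); may start a little above 0
- cup_floor (a point): centre of the flat floor inside the black rubber cup, moves with the cup: 158 mm above the bench when the cup is up. The cup is 39 mm wide outside, its well is 26 mm wide at the floor, 28 mm at the rim and 14 mm deep, open at the top
- cup (a joint): how far the cup is pushed down, m: 0 = up, 0.006 = on its hard stop. The spring pushes back with about 3.5 N at the start of the travel and 8 N at the stop
- tip_box: bystander: blue pipette-tip box with a clear lid, 120 x 80 x 68 mm, origin under its centre
- reagent: bystander: white reagent bottle with a blue cap, 52 mm in diameter, 115 mm tall, origin under its centre
- specimen_cup: bystander: cream specimen pot with an orange lid, 68 mm in diameter, 69 mm tall, origin under its centre
- timer: bystander: white bench timer lying flat, 62 x 62 x 18 mm, origin under its centre
- marker: bystander: marker pen lying on the bench, 134 mm long (its x), 14 mm thick, origin under it
- tube_block: bystander: aluminium block for small tubes, 80 x 50 x 30 mm, origin under its centre

How it is judged:
By the outcome, as a careful person would: the job done as asked, in the order asked, and still so for the second after the job is handed in, while the arm keeps its last pose, push and grip.
It also fails if it takes over 54 s, if anything falls off the work surface, if the arm or the gripper's body presses on something with over 40 N, if the wrist force passes 120 N, or if a joint passes its speed limit or range.

### The arm

A 7-joint arm with a two-finger parallel gripper is mounted at the origin on the work surface. World frame = base frame: x ahead of the robot, y to its left, z up, the work surface at z = 0. Lengths are in m, angles in rad, forces in N, time in s.
With the tool pointing down it reaches from about 0.4 to 0.85 m from the base axis. Payload 4.5 kg.
Tool frame: the origin (TCP) lies where the fingers leave the gripper's body, on its centre line; the fingertips stand 64 mm ahead of it and the grasp point (between the pads) lies 45 mm ahead of it; z points along the fingers, y is the line along which they close (so a half turn about z gives the same grasp; the last joint's range is limited). The gripper opens to 88 mm and grips with 3 to 60 N. Pads are 18 mm wide; open, the fingers measure 123 mm over their backs; the gripper's body (75 mm by 187 mm) begins 45 mm behind the grasp point.
Start: joints at [1.376, 0.689, -0.195, 1.565, 0.157, 0.902, -0.215], TCP at [0.142, -0.609, 0.303] pointing down, gripper open.
Joint ranges: [-3.01, 3.01], [-0.46, 2.08], [-1.47, 1.51], [0.13, 2.56], [-1, 4.14], [0.04, 2.09], [-2.66, 2.66]. Speed limits (rad/s): [2.57, 2.57, 3.14, 3.14, 3.14, 3.14, 3.14].

### API

Orientations are given as a unit quaternion [x, y, z, w].
In Python, from plant import r gives the robot as it stands.
- The arm moves only by the tool play_rows, never from a script. Its arguments are lists of equal length, an entry for each row: "translation": the shift along the tool's x, y, z in m, a list of three; "delta_rot": the turn, a rotation vector about the tool's x, y, z in degrees, a list of three; "grip": the opening, from -1 (shut) to 1 (fully open). In form: {"translation": [[x, y, z], ...], "delta_rot": [[rx, ry, rz], ...], "grip": [grip, ...]}. A call has 1 to 20 rows; each row shifts and turns the commanded pose from where the row before left it, along the tool's axes as they then stand; what a row does not reach is not made up. A row lasts 1/8 s, in which the tool goes at most 62.5 mm and 10.7 degrees, less where a joint would pass 70% of its speed; a pose out of reach is approached as far as the arm can. A call with a gripper value outside its range is refused whole. The fingers move at their own pace and stop on an object; "squeeze" is the grip in N (left out, the last holds). Time passes only in rows, so rows that do not move let the fingers close. It gives the time, the measured TCP pose, the force, the opening and the grip force at its end, in the units of the state.
- r.get_state(): the state, without advancing time (a new reading comes with each control period).
- r.snapshot(name): name is "side" or "top" or "wrist"; returns the picture (384x512x3 uint8, blue, green, red); there is no depth.
- r.get_calibration(name): a dict with "intrinsics" (3x3 intrinsics, pixels), "k1" (the pictures are not rectified: a ray, as slopes to the right and down, at radius r is drawn at 1 + k1 r^2 times it, then the intrinsics apply), "eye" and "rotation" of the camera in the world. Camera axes: x right, y up, looking along -z (the intrinsics and any distortion apply to the point x, -y, -z); pixel columns grow to the right and rows downward; lengths in m; the calibration is good to about 2 mm. A picture is of the moment at which its call begins: read the wrist's pose just before it. get_calibration takes no time and is no camera call; for the wrist camera it gives the pose at the moment of the call.
- r.finish_job(): hands the job in; it is judged then, once.
Trained networks look in the newest picture that a camera, given by its name, has taken for a name from the list of things; names that differ only in an ending like _2 or _b are one class to them, and where a whole thing is asked for, a point or a joint stands for the part that bears it (a point fixed in the world has none). Each returns a list of dicts, best first, with "confidence" (0 to 1); they miss things now and then, are a little off and sometimes report something else, mostly with a low value. They report only what shows in the picture. A call takes as long as a camera call.
- r.look_for(camera, target): "point" ([x, y, z] in m, in world coordinates, good to about 4 mm: the middle of the surface that is visible of it).
- r.silhouettes(camera, target): "pixels" (384x512 bool, what is visible of it).
The state is a dict: "clock": time; "q": joint angles; "qd": joint speeds; "joint_torque": joint torques, N m; "tool_pos": TCP position; "eef_rot": TCP orientation; "contact_force": force on the tool from outside, world axes, zero at the start; "moment": the same for the moment, N m; "opening": opening from 0.0 (shut) to 1.0 (fully open); "finger_force": force on a finger pad.
Only numpy, scipy, OpenCV 4.12 (cv2) and the standard library are available. Lean on these libraries where they do the work, as an engineer would, in place of code of your own. Each camera call takes 0.05 s, during which the arm holds its last target. There are 200 camera calls.

## Working session

There is one attempt and no reset: what is moved stays moved. The work goes in short steps, Python scripts to look and compute and a tool call to move; the robot and the scene stay as the last step left them, time stands still between calls to the robot, and variables do not carry over. Pictures are saved under pics/ and viewed, at most 10 in all, crops included, and the job is handed in when it is done.

Besides the shell and the picture viewer there is one more tool, called as a command line: name --argument value ..., lists and objects as JSON in quotes. play_rows: Moves the arm, as the interface text tells. Its arguments: {"type":"object","properties":{"translation":{"type":"array","items":{"type":"array","items":{"type":"number"}}},"delta_rot":{"type":"array","items":{"type":"array","items":{"type":"number"}}},"grip":{"type":"array","items":{"type":"number"}},"squeeze":{"type":"number"}},"required":["translation","delta_rot","grip"]}

```bash
mkdir -p pics; ls
python3 - <<'E'
from plant import r
import cv2,numpy as np
np.set_printoptions(precision=4,suppress=True)
print(r.get_state())
for c in("top","side"):
    im=r.snapshot(c);cv2.imwrite(f"pics/{c}0.png",im)
    k=r.get_calibration(c);print(c,k)
    for t in("tube_red","tube_yellow","tube_blue","rack","mixer","rocker_on","cup_floor"):
        print(t,[(np.round(d["point"],4),round(d["confidence"],2)) for d in r.look_for(c,t)[:2]])
E
```

```text
pics
{'clock': 0.0, 'q': array([ 1.3758,  0.69  , -0.1945,  1.5664,  0.1573,  0.9025, -0.2151]), 'qd': array([-0.0026,  0.0009,  0.    , -0.0011, -0.0005,  0.0002, -0.0018]), 'joint_torque': array([  0.0005, -52.7565,  -1.267 , -15.3433,  -0.0527,   0.0064,
         0.0002]), 'tool_pos': array([ 0.1416, -0.6082,  0.3019]), 'eef_rot': array([ 0.9935,  0.1142, -0.0002, -0.0009]), 'contact_force': array([-0.5091,  1.0049,  0.0856]), 'moment': array([ 0.0182, -0.0668,  0.0078]), 'finger_force': 0.0, 'opening': 1.0029344336783497}
top {'intrinsics': array([[361.0592,   0.    , 249.2971],
       [  0.    , 361.0592, 193.1169],
       [  0.    ,   0.    ,   1.    ]]), 'k1': -0.056230762153965205, 'eye': array([0.4942, 0.0263, 1.0892]), 'rotation': array([ 0.0353, -0.0231, -0.7047,  0.7082])}
tube_red []
tube_yellow [(array([0.5039, 0.143 , 0.1151]), 0.63)]
tube_blue []
rack [(array([0.5127, 0.193 , 0.064 ]), 0.81)]
mixer [(array([ 0.5343, -0.1336,  0.0996]), 0.96), (array([0.5146, 0.1926, 0.065 ]), 0.64)]
rocker_on []
cup_floor [(array([ 0.569 , -0.1468,  0.174 ]), 0.72)]
side {'intrinsics': array([[361.89  ,   0.    , 256.6658],
       [  0.    , 361.89  , 188.0577],
       [  0.    ,   0.    ,   1.    ]]), 'k1': 0.03379768978492476, 'eye': array([0.3812, 0.5659, 0.6585]), 'rotation': array([-0.0632,  0.3963,  0.9005, -0.1673])}
tube_red [(array([0.4929, 0.2084, 0.1002]), 0.66)]
tube_yellow [(array([0.5046, 0.1516, 0.1034]), 0.48)]
tube_blue [(array([0.4839, 0.2567, 0.106 ]), 0.73)]
rack [(array([0.5091, 0.2304, 0.0648]), 0.73), (array([0.6355, 0.0195, 0.033 ]), 0.17)]
mixer [(array([ 0.5339, -0.0961,  0.0915]), 0.89)]
rocker_on [(array([ 0.481 , -0.1163,  0.0951]), 0.45)]
cup_floor [(array([ 0.5641, -0.1355,  0.1633]), 0.76)]
```

View pics/top0.png

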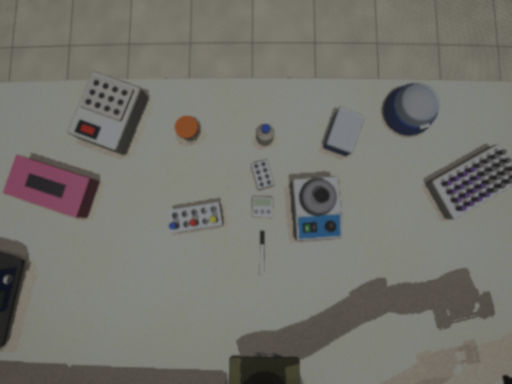

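View pics/side0.png

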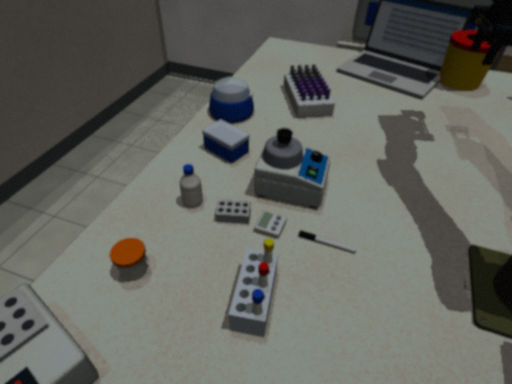

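The top view shows the mixer at about (318,208) with the cup at (318,196) and the green rocker end at (309,227). The tubes are blue (172,226), red (193,222) and yellow (213,219), so red is in the middle. Next I'll measure these more precisely.

```bash
cat > h.py <<'E'
import numpy as np,cv2
from scipy.spatial.transform import Rotation as R
from plant import r
np.set_printoptions(precision=4,suppress=True)
def ray(k,uv):
    K=k["intrinsics"]; d=np.array([k["k1"],0,0,0,0.])
    p=cv2.undistortPoints(np.array(uv,float).reshape(-1,1,2),K,d)[:,0]
    v=np.c_[p[:,0],-p[:,1],-np.ones(len(p))]
    return k["eye"],R.from_quat(k["rotation"]).apply(v)
def onz(k,uv,z):
    e,v=ray(k,uv); return e+v*((z-e[2])/v[:,2])[:,None]
def proj(k,P):
    p=R.from_quat(k["rotation"]).inv().apply(np.atleast_2d(P)-k["eye"])
    x=p[:,0]/-p[:,2];y=-p[:,1]/-p[:,2];s=1+k["k1"]*(x*x+y*y)
    K=k["intrinsics"];return np.c_[K[0,0]*x*s+K[0,2],K[1,1]*y*s+K[1,2]]
def blobs(im,lo,hi,amin=5):
    hsv=cv2.cvtColor(im,cv2.COLOR_BGR2HSV);m=cv2.inRange(hsv,lo,hi)
    n,l,s,c=cv2.connectedComponentsWithStats(m)
    return [(tuple(np.round(c[i],1)),s[i].tolist()) for i in range(1,n) if s[i][4]>=amin]
E
python3 - <<'E'
from h import *
im=r.snapshot("top");k=r.get_calibration("top")
for n,lo,hi in(("blue",(95,120,60),(125,255,255)),("red",(0,140,70),(6,255,255)),("red2",(174,140,70),(180,255,255)),("yel",(22,120,90),(34,255,255)),("green",(45,100,50),(85,255,255))):
    for c,s in blobs(im,lo,hi):
        if 150<c[0]<350 and 180<c[1]<250: print(n,c,s,onz(k,[c],.117),onz(k,[c],.09))
m=r.silhouettes("top","mixer")[0]["pixels"].astype(np.uint8)
print(cv2.minAreaRect(cv2.findNonZero(m)))
print(proj(k,[[.14,-.61,.3]]))
print(r.get_calibration("wrist"))
cv2.imwrite("pics/crop.png",cv2.resize(im[160:260,150:360],None,fx=3.8,fy=3.8,interpolation=cv2.INTER_CUBIC))
E
```

```text
blue (np.float64(319.1), np.float64(225.8)) [299, 215, 41, 23, 593] [[ 0.4875 -0.1443  0.117 ]] [[ 0.4873 -0.149   0.09  ]]
blue (np.float64(172.3), np.float64(225.3)) [170, 223, 6, 5, 24] [[0.4866 0.2508 0.117 ]] [[0.4864 0.257  0.09  ]]
red (np.float64(192.4), np.float64(222.2)) [190, 220, 6, 5, 21] [[0.4953 0.1963 0.117 ]] [[0.4953 0.201  0.09  ]]
yel (np.float64(212.9), np.float64(218.9)) [211, 217, 5, 5, 22] [[0.5046 0.141  0.117 ]] [[0.5048 0.1442 0.09  ]]
green (np.float64(308.2), np.float64(226.9)) [306, 224, 4, 8, 14] [[ 0.4845 -0.115   0.117 ]] [[ 0.4842 -0.1189  0.09  ]]
((315.68353271484375, 207.7741241455078), (63.48877716064453, 49.220088958740234), 84.0938491821289)
[[543.8501 384.4828]]
{'intrinsics': array([[277.1515,   0.    , 256.1579],
       [  0.    , 277.1515, 189.5369],
       [  0.    ,   0.    ,   1.    ]]), 'k1': -0.03966321307888433, 'eye': array([ 0.2117, -0.5925,  0.3831]), 'rotation': array([-0.1106,  0.0878, -0.6151,  0.7757])}
```

View pics/crop.png

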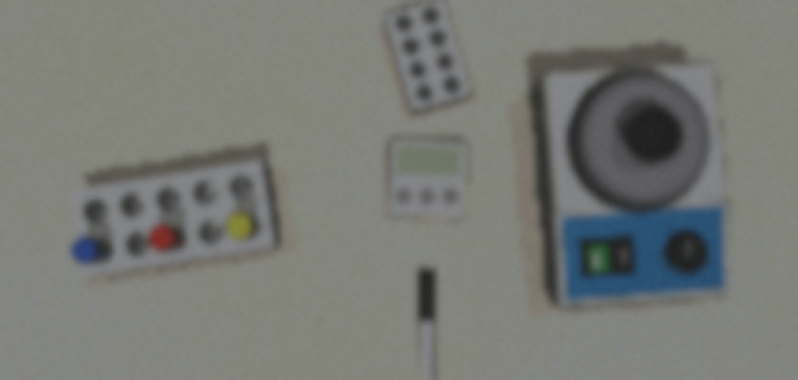

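play_rows --translation '[[0.0295, -0.0293, 0.003], [0.0295, -0.0293, 0.003], [0.0295, -0.0293, 0.003], [0.0295, -0.0293, 0.003], [0.0295, -0.0293, 0.003], [0.0295, -0.0293, 0.003], [0.0295, -0.0293, 0.003], [0.0295, -0.0293, 0.003], [0.0295, -0.0293, 0.003], [0.0295, -0.0293, 0.003], [0.0295, -0.0293, 0.003], [0.0295, -0.0293, 0.003], [0.0295, -0.0293, 0.003], [0.0295, -0.0293, 0.003], [0, 0, 0], [0, 0, 0]]' --delta_rot '[[0, 0, 0], [0, 0, 0], [0, 0, 0], [0, 0, 0], [0, 0, 0], [0, 0, 0], [0, 0, 0], [0, 0, 0], [0, 0, 0], [0, 0, 0], [0, 0, 0], [0, 0, 0], [0, 0, 0], [0, 0, 0], [0, 0, 8], [0, 0, 0]]' --grip '[-1, -1, -1, -1, -1, -1, -1, -1, -1, -1, -1, -1, -1, -1, -1, -1]'

```text
clock: 2.9
tool_pos: [0.4512, -0.1152, 0.2608]
eef_rot: [0.999, 0.046, 0.0, 0.0]
contact_force: [-0.1, -0.5, -0.1]
opening: 0.004
finger_force: 0.0
```

Run:
```python
from h import *
s=r.get_state();k=r.get_calibration("wrist");im=r.snapshot("wrist");cv2.imwrite("pics/w1.png",cv2.resize(im,(768,576)))
print(s["clock"],s["tool_pos"],s["eef_rot"],s["q"],k["eye"],R.from_quat(k["rotation"]).as_matrix())
for t in("mixer","rocker_on","cup_floor"): print(t,[(d["point"],round(d["confidence"],2)) for d in r.look_for("wrist",t)[:2]])
for z in(.09,.1):
  for c,ss in blobs(im,(45,90,40),(85,255,255),20): print(c,ss,onz(k,[c],z))
```

```text
2.9 [ 0.4512 -0.1152  0.2608] [0.999  0.0457 0.     0.0002] [ 0.1763  0.5562 -0.0396  2.0825  0.0442  0.5035 -1.3754] [ 0.5227 -0.1087  0.3411] [[ 0.0925  0.956   0.2785]
 [-0.9957  0.0888  0.0259]
 [ 0.0001 -0.2797  0.9601]]
mixer [([0.5429, -0.1362, 0.1012], 0.73)]
rocker_on [([0.4857, -0.1266, 0.0952], 0.77)]
cup_floor [([0.5699, -0.1411, 0.1659], 0.79)]
(np.float64(258.7), np.float64(154.2)) [249, 144, 20, 23, 350] [[ 0.4834 -0.1147  0.09  ]]
(np.float64(258.7), np.float64(154.2)) [249, 144, 20, 23, 350] [[ 0.485  -0.1144  0.1   ]]
```

View pics/w1.png

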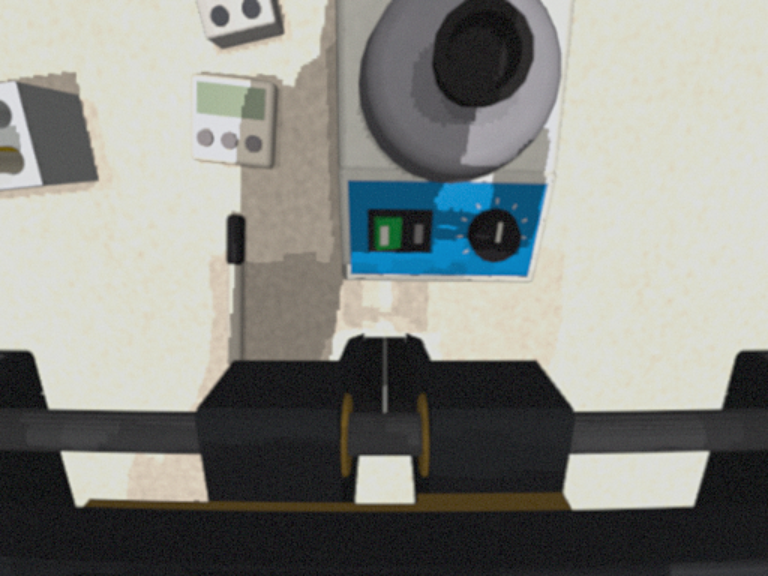

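The wrist view shows the green rocker end at (386,232), the cup rim centred near (483,52) and the panel corners at (348,181), (549,183), (533,276) and (350,274), all in 1.5x pixels. Now I'll fit the mixer pose to them.

Run:
```python
from h import *
from scipy.optimize import least_squares
k=r.get_calibration("wrist");im=cv2.imread("pics/w1.png")
kt=r.get_calibration("top");tp=cv2.imread("pics/top0.png")
hsv=cv2.cvtColor(im,cv2.COLOR_BGR2HSV)
m=cv2.inRange(hsv,(95,150,90),(115,255,255));m=cv2.morphologyEx(m,cv2.MORPH_CLOSE,np.ones((41,41)))
c=max(cv2.findContours(m,0,2)[0],key=cv2.contourArea);q=cv2.approxPolyDP(c,12,True)[:,0]/1.5
print("quad",q*1.5)
d=cv2.inRange(hsv,(0,0,0),(180,255,62));d[110:]=0;d[:,:420]=0;d[:,540:]=0
c=max(cv2.findContours(d,0,2)[0],key=cv2.contourArea);e=cv2.fitEllipse(c);print("cup",e)
cw=np.array(e[0])/1.5; print(onz(k,[cw],.170),onz(kt,[[321.3,194.7]],.170))
print("bezel",onz(k,np.array([[368,210],[432,210],[432,252],[368,252],[400,231],[494,234]])/1.5,.09))
print("panel",onz(k,q,.09))
Q=np.array(sorted(q.tolist()));
if len(q)==4:
  L=Q[:2][np.argsort(Q[:2,1])];Rr=Q[2:][np.argsort(Q[2:,1])] if 0 else Q[2:][np.argsort(Q[2:,1])]
  # unknown: mixer x,y,yaw, panel rear x, front x, half width, z at x=-52
  def W(p,P): return np.c_[p[0]+P[:,0]*np.cos(p[2])-P[:,1]*np.sin(p[2]),p[1]+P[:,0]*np.sin(p[2])+P[:,1]*np.cos(p[2]),P[:,2]]
  def f(p):
    t=np.tan(.26);z=lambda x:p[6]+t*(x+.052)
    P=np.array([[p[3],p[5],z(p[3])],[p[4],p[5],z(p[4])],[p[3],-p[5],z(p[3])],[p[4],-p[5],z(p[4])],[-.052,.027,p[6]+.002],[-.052,-.030,p[6]+.010],[.028,0,.172]])
    o=np.r_[L,Rr,[[400/1.5,231/1.5]],[[494/1.5,234/1.5]],[cw]]
    return np.r_[(proj(k,W(p,P))-o).ravel()*np.repeat([1,1,1,1,1,.4,1],2),(p[6]-.088)*200]
  s=least_squares(f,[.541,-.14,.05,-.03,-.085,.06,.088]);print(s.x,np.round(s.fun,1))
  p=s.x;print("rocker_on",W(p,np.array([[-.052,.038,p[6]+.005],[-.052,.027,p[6]],[.028,0,.158]])))
```

```text
quad [[349. 182.]
 [352. 272.]
 [526. 274.]
 [545. 185.]]
cup ((481.2845458984375, 52.387786865234375), (97.13961029052734, 113.1292953491211), 25.65935707092285)
[[ 0.5657 -0.1423  0.17  ]] [[ 0.567  -0.1413  0.17  ]]
bezel [[ 0.4946 -0.1025  0.09  ]
 [ 0.4981 -0.1407  0.09  ]
 [ 0.4726 -0.1438  0.09  ]
 [ 0.469  -0.1046  0.09  ]
 [ 0.4837 -0.1229  0.09  ]
 [ 0.4872 -0.1802  0.09  ]]
panel [[ 0.5099 -0.0901  0.09  ]
 [ 0.4555 -0.0957  0.09  ]
 [ 0.4641 -0.2044  0.09  ]
 [ 0.519  -0.2058  0.09  ]]
[ 0.5375 -0.1447  0.0844 -0.0229 -0.0802  0.0566  0.0884] [-0.3  0.4 -0.   0.3 -0.4 -0.4  0.1 -0.3 -0.8  0.4  0.5  0.1  0.9 -0.2
  0.1]
rocker_on [[ 0.4824 -0.1112  0.0934]
 [ 0.4834 -0.1222  0.0884]
 [ 0.5654 -0.1424  0.158 ]]
```

play_rows --translation '[[0, 0, 0], [0, 0, 0], [0, 0, 0], [0, 0, 0]]' --delta_rot '[[0, 7.5, 0], [0, 7.5, 0], [8, 0, 0], [0, 0, 0]]' --grip '[-1, -1, -1, -1]'

```text
clock: 3.6
tool_pos: [0.4501, -0.1196, 0.2596]
eef_rot: [0.989, 0.047, 0.127, -0.065]
contact_force: [0.8, 0.4, -0.4]
opening: 0.005
finger_force: 0.0
```

```bash
cat > d.py <<'E'
from h import *
def delta(P,off):  # tool-frame shift bringing tool point (0,0,off) to world P
    s=r.get_state();T=R.from_quat(s["eef_rot"])
    print("tcp",s["tool_pos"],"z",T.apply([0,0,1]),"x",T.apply([1,0,0]),"d",T.inv().apply(np.array(P)-(s["tool_pos"]+T.apply([0,0,off]))),s["contact_force"])
E
python3 -c "
from d import *
delta([.4815,-.0993,.095],.064)"
```

```text
tcp [ 0.4501 -0.1196  0.2596] z [ 0.2445  0.141  -0.9594] x [0.9634 0.0773 0.2569] d [-0.0105  0.0027  0.1044] [ 0.8169  0.3594 -0.4319]
```

play_rows --translation '[[-0.005, 0.001, 0.02], [-0.0055, 0.0017, 0.02], [0, 0, 0.02], [0, 0, 0.02], [0, 0, 0.01], [0, 0, 0], [0, 0, 0]]' --delta_rot '[[0, 0, 0], [0, 0, 0], [0, 0, 0], [0, 0, 0], [0, 0, 0], [0, 0, 0], [0, 0, 0]]' --grip '[-1, -1, -1, -1, -1, -1, -1]'

```text
clock: 4.47
tool_pos: [0.4702, -0.1111, 0.1837]
eef_rot: [0.989, 0.054, 0.117, -0.068]
contact_force: [-1.4, 1.0, 0.4]
opening: 0.007
finger_force: 0.0
```

```bash
python3 -c "
from d import *
delta([.4815,-.0993,.095],.064)
k=r.get_calibration('wrist');im=r.snapshot('wrist');cv2.imwrite('pics/w2.png',cv2.resize(im,(768,576)))"
```

```text
tcp [ 0.4702 -0.1111  0.1837] z [ 0.2242  0.1476 -0.9633] x [0.9668 0.0904 0.2388] d [-0.0092  0.0006  0.0257] [-1.3808  0.9924  0.3684]
```

View pics/w2.png

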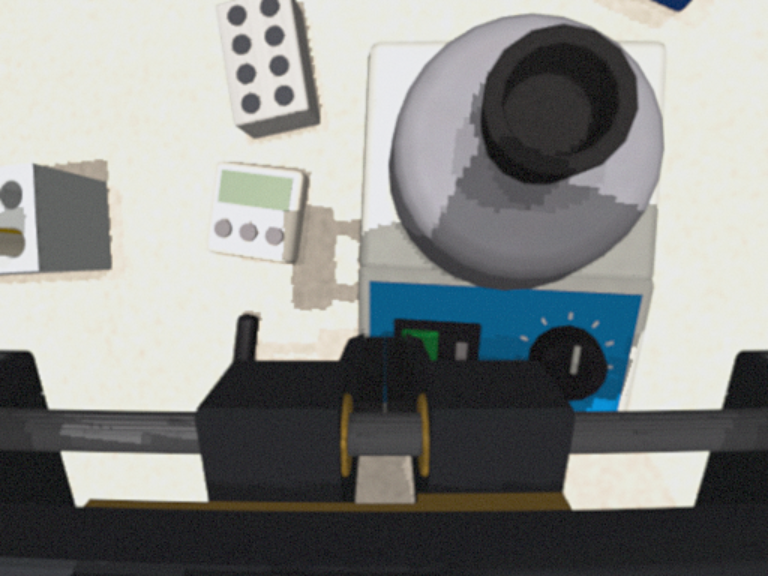

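The picture shows the fingertip above and just in front of the green end (420,345), with the cup well clear.

play_rows --translation '[[-0.005, 0, 0.006], [-0.004, 0.0006, 0.006], [0, 0, 0], [0, 0, 0], [0, 0, 0]]' --delta_rot '[[0, 0, 0], [0, 0, 0], [0, 0, 0], [0, 0, 0], [0, 0, 0]]' --grip '[-1, -1, -1, -1, -1]'

```text
clock: 5.15
tool_pos: [0.4674, -0.1127, 0.1751]
eef_rot: [0.99, 0.053, 0.115, -0.069]
contact_force: [-1.2, -0.3, 0.4]
opening: 0.001
finger_force: 0.0
```

```bash
python3 -c "
from d import *
delta([.4815,-.0993,.095],.064)"
```

```text
tcp [ 0.4674 -0.1127  0.1751] z [ 0.2202  0.1495 -0.9639] x [0.9679 0.0891 0.2349] d [-0.004  -0.0015  0.0183] [-1.1897 -0.3299  0.3939]
```

```bash
python3 -c "
from d import *
s=r.get_state();print(s['q'],s['qd'])
delta([.4815,-.0993,.095],.064)"
```

```text
[ 0.4709  0.7417 -0.3541  2.2288  1.1805  0.0432 -2.4131] [ 0.002   0.0014 -0.0013 -0.0014  0.0205  0.0011 -0.0181]
tcp [ 0.4674 -0.1127  0.1751] z [ 0.2202  0.1495 -0.9639] x [0.9679 0.0891 0.2349] d [-0.004  -0.0015  0.0183] [-1.1897 -0.3299  0.3939]
```

play_rows --translation '[[0, 0, 0], [0, 0, 0]]' --delta_rot '[[0, 0, 0], [0, 0, 0]]' --grip '[-1, -1]'

```text
clock: 5.4
tool_pos: [0.4673, -0.1127, 0.1749]
eef_rot: [0.99, 0.053, 0.115, -0.069]
contact_force: [0.1, -0.6, -1.0]
opening: 0.004
finger_force: 0.0
```

Joint 6 is at its limit, so I'll undo the forward lean.

play_rows --translation '[[0, 0, -0.01], [0, 0, -0.01], [0, 0, -0.01], [0, 0, 0], [0, 0, 0]]' --delta_rot '[[0, -5, 0], [0, -5, 0], [0, -4, 0], [0, 0, 0], [0, 0, 0]]' --grip '[-1, -1, -1, -1, -1]'

```text
clock: 6.02
tool_pos: [0.4634, -0.1159, 0.1938]
eef_rot: [0.996, 0.06, 0.008, -0.062]
contact_force: [-1.3, -0.5, -0.2]
opening: 0.007
finger_force: 0.0
```

```bash
python3 -c "
from d import *
s=r.get_state();print(s['q'],s['qd'])
delta([.4815,-.0993,.095],.064)"
```

```text
[ 0.7067  0.823  -0.828   2.0637  0.8352  0.6215 -2.1127] [-0.0049 -0.0032  0.0071  0.0087 -0.0027  0.0059  0.0054]
tcp [ 0.4634 -0.1159  0.1938] z [ 0.0084  0.1235 -0.9923] x [0.9926 0.119  0.0232] d [ 0.0177 -0.0021  0.0363] [-1.3097 -0.452  -0.1851]
```

play_rows --translation '[[0.009, -0.001, 0.01], [0.0087, -0.001, 0.01], [0, 0, 0.004], [0, 0, 0], [0, 0, 0]]' --delta_rot '[[0, 0, 0], [0, 0, 0], [0, 0, 0], [0, 0, 0], [0, 0, 0]]' --grip '[-1, -1, -1, -1, -1]'

```text
clock: 6.65
tool_pos: [0.4813, -0.1087, 0.1712]
eef_rot: [0.996, 0.06, 0.008, -0.062]
contact_force: [-0.0, -0.8, 0.9]
opening: 0.004
finger_force: 0.0
```

```bash
python3 -c "
from d import *
s=r.get_state();print(s['q'])
delta([.4815,-.0993,.095],.064)
k=r.get_calibration('wrist');im=r.snapshot('wrist');cv2.imwrite('pics/w3.png',cv2.resize(im[180:290,200:350],None,fx=4,fy=4))"
```

```text
[ 0.6583  0.8682 -0.7904  2.0338  0.8723  0.6023 -2.1468]
tcp [ 0.4813 -0.1087  0.1712] z [ 0.0084  0.1238 -0.9923] x [0.9926 0.1191 0.0232] d [-0.0005  0.      0.0128] [-0.0215 -0.8305  0.8683]
```

View pics/w3.png

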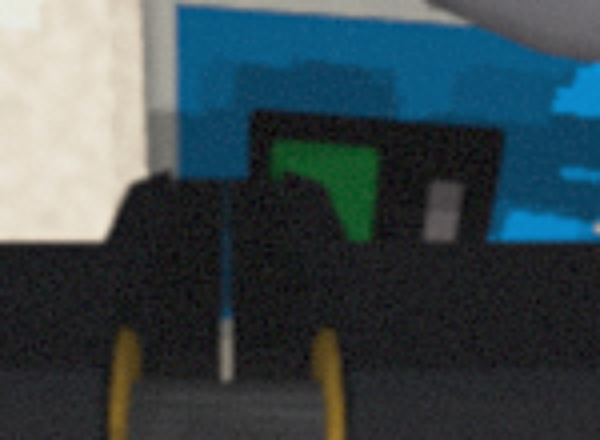

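The crop shows the tip's inner corner near (290,180), over the outer part of the green end (270–380). I'll shift 4 mm inward and probe down.

play_rows --translation '[[0, 0.004, 0.004], [0, 0, 0.003], [0, 0, 0.002], [0, 0, 0], [0, 0, 0]]' --delta_rot '[[0, 0, 0], [0, 0, 0], [0, 0, 0], [0, 0, 0], [0, 0, 0]]' --grip '[-1, -1, -1, -1, -1]'

```text
clock: 7.32
tool_pos: [0.4821, -0.1114, 0.1618]
eef_rot: [0.996, 0.06, 0.008, -0.062]
contact_force: [0.4, -0.6, 0.6]
opening: 0.003
finger_force: 0.2
```

play_rows --translation '[[0, 0, 0.001], [0, 0, 0.001], [0, 0, 0.001], [0, 0, 0]]' --delta_rot '[[0, 0, 0], [0, 0, 0], [0, 0, 0], [0, 0, 0]]' --grip '[-1, -1, -1, -1]'

```text
clock: 7.82
tool_pos: [0.4825, -0.1107, 0.159]
eef_rot: [0.996, 0.06, 0.009, -0.062]
contact_force: [0.4, 1.1, 4.0]
opening: 0.004
finger_force: 2.2
```

play_rows --translation '[[0, 0, 0.001], [0, 0, 0.001], [0, 0, 0]]' --delta_rot '[[0, 0, 0], [0, 0, 0], [0, 0, 0]]' --grip '[-1, -1, -1]'

```text
clock: 8.2
tool_pos: [0.4826, -0.1105, 0.1583]
eef_rot: [0.996, 0.061, 0.009, -0.061]
contact_force: [-2.2, -1.8, 17.7]
opening: 0.0
finger_force: 9.0
```

play_rows --translation '[[0, 0, -0.01], [0, 0, -0.01], [0, 0, -0.01], [-0.01, -0.01, -0.01], [-0.01, -0.01, -0.01], [0, 0, 0]]' --delta_rot '[[0, 0, 0], [0, 0, 0], [0, 0, 0], [0, 0, 0], [0, 0, 0], [0, 0, 0]]' --grip '[-1, -1, -1, -1, -1, -1]'

```text
clock: 8.95
tool_pos: [0.4584, -0.0989, 0.2093]
eef_rot: [0.996, 0.061, 0.008, -0.061]
contact_force: [-0.8, -0.7, -0.5]
opening: 0.007
finger_force: 0.0
```

```bash
python3 -c "
from d import *
delta([.4815,-.0993,.095],.064)
k=r.get_calibration('wrist');im=r.snapshot('wrist')
P=[.4834,-.1222,.09];c=proj(k,[P])[0];print(c)
u,v=map(int,c);cv2.imwrite('pics/w4.png',cv2.resize(im[max(v-45,0):v+45,u-60:u+60],None,fx=6,fy=6,interpolation=cv2.INTER_CUBIC))"
```

```text
tcp [ 0.4584 -0.0989  0.2093] z [ 0.0085  0.1235 -0.9923] x [0.9923 0.1213 0.0235] d [0.0202 0.0171 0.0496] [-0.7516 -0.6658 -0.5029]
[310.9646 183.5668]
```

View pics/w4.png

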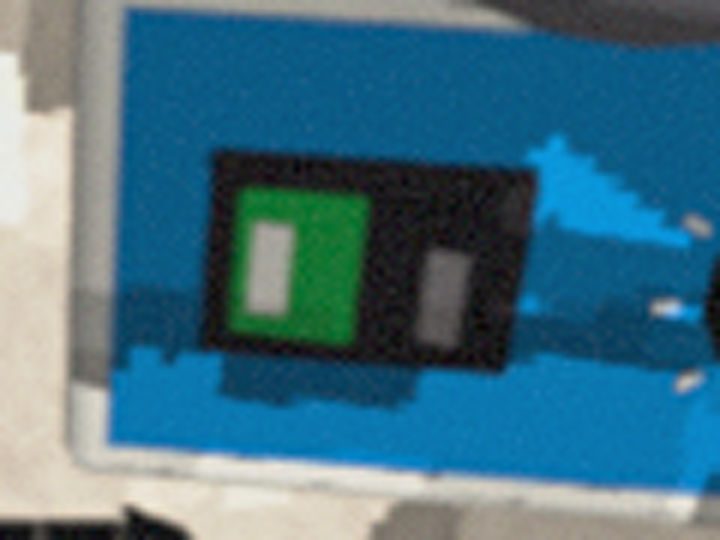

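play_rows --translation '[[0, -0.04, -0.01], [0, -0.04, -0.01], [0, 0, 0], [0, 0, 0]]' --delta_rot '[[0, 0, 0], [0, 0, 0], [0, 0, 0], [0, 0, 0]]' --grip '[-1, -1, -1, -1]'

```text
clock: 9.5
tool_pos: [0.4496, -0.0243, 0.2375]
eef_rot: [0.996, 0.06, 0.008, -0.061]
contact_force: [0.2, -0.4, 0.1]
opening: 0.005
finger_force: 0.0
```

```bash
python3 -c "
from d import *
delta([.4815,-.0993,.095],.064)
k=r.get_calibration('wrist');im=r.snapshot('wrist');cv2.imwrite('pics/raw5.png',im)
import pickle;pickle.dump(k,open('k5.pkl','wb'))
print(k['eye'])
for d in (.4834,-.1222,.09),: c=proj(k,[d])[0];print(c)
u,v=map(int,c);cv2.imwrite('pics/w5.png',cv2.resize(im[max(v-45,0):v+45,max(u-60,0):u+60],None,fx=6,fy=6,interpolation=cv2.INTER_CUBIC))"
```

```text
tcp [ 0.4496 -0.0243  0.2375] z [ 0.0079  0.1229 -0.9924] x [0.9927 0.1183 0.0225] d [0.0196 0.095  0.0684] [ 0.1601 -0.3937  0.15  ]
[ 0.5202 -0.026   0.3188]
[402.4693 178.2965]
```

View pics/w5.png

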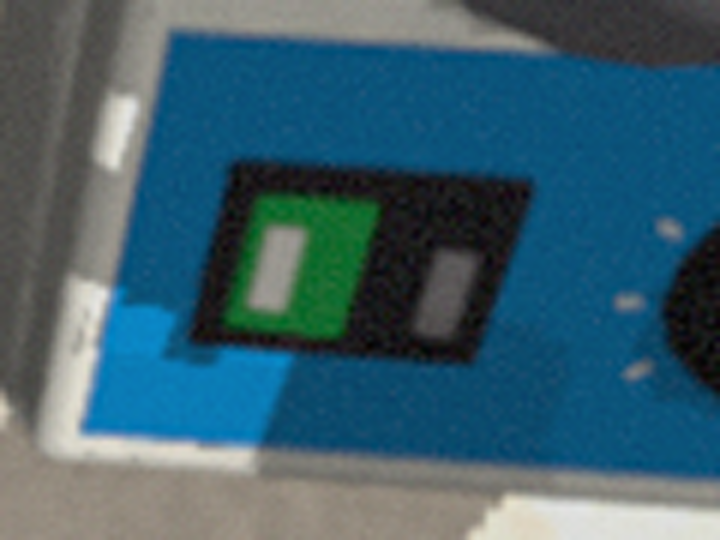

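Run:
```python
from d import *
import pickle
k5=pickle.load(open('k5.pkl','rb'));s=r.get_state()
T5=R.from_quat(s["eef_rot"]);off=T5.inv().apply(k5["eye"]-s["tool_pos"]);rel=T5.inv()*R.from_quat(k5["rotation"])
T4=R.from_quat([.9960,.061,.008,-.061]);
# w4 axes as printed
z=np.array([.0085,.1235,-.9923]);x=np.array([.9923,.1213,.0235]);T4=R.from_matrix(np.c_[x,np.cross(z,x),z])
k4=dict(k5);k4["eye"]=np.array([.4584,-.0989,.2093])+T4.apply(off);k4["rotation"]=(T4*rel).as_quat()
A=np.array([[270,268],[443,298],[240,190],[228,338],[370,195],[355,345],[213,150],[537,172],[505,370],[205,345]])/6+[250,138]
B=np.array([[277,269],[447,293],[255,197],[228,330],[380,200],[350,338],[232,160],[533,183],[475,360],[192,340]])/6+[342,133]
e4,v4=ray(k4,A);e5,v5=ray(k5,B)
for n,a,b in zip("white grey gTL gBL sT sB bTL bTR bBR bBL".split(),v4,v5):
    t=np.linalg.lstsq(np.c_[a,-b],e5-e4,rcond=None)[0];P=(e4+a*t[0]+e5+b*t[1])/2
    d=P-[.5375,-.1447,0];c,sn=np.cos(.0844),np.sin(.0844)
    m=np.array([c*d[0]+sn*d[1],-sn*d[0]+c*d[1],P[2]]);print(n,m, "above deck",m[2]-(.0884+.266*(m[0]+.052)), "miss",np.linalg.norm(e4+a*t[0]-e5-b*t[1]))
```

```text
white [-0.0517  0.0391  0.0925] above deck 0.0039985050325210825 miss 0.00041710750322457204
grey [-0.0526  0.0188  0.0971] above deck 0.008861653599043146 miss 0.00016240658317264226
gTL [-0.0422  0.0435  0.0926] above deck 0.0016003670248092156 miss 0.00029882288962668245
gBL [-0.0611  0.0436  0.0907] above deck 0.00472554054468495 miss 6.384505915147042e-05
sT [-0.0414  0.0282  0.0944] above deck 0.0031585735334101334 miss 0.00016709074909159217
sB [-0.0606  0.0281  0.0923] above deck 0.006158800481777277 miss 0.0002864101962129573
bTL [-0.0376  0.047   0.0923] above deck 8.800239813010202e-05 miss 0.0002183188708198534
bTR [-0.0378  0.0091  0.0935] above deck 0.0013607684719154078 miss 0.0007135307507516791
bBR [-0.0638  0.0089  0.0872] above deck 0.0018991827713069065 miss 0.0001805476526927681
bBL [-0.0641  0.0464  0.085 ] above deck -0.00022428700931236 miss 0.0002882477836441798
```

Triangulation puts the grey (black-end) mark 4.6 mm above the white mark on the green end. The rocker is tipped over and the hard stop was felt, so it's on. Next I'll straighten the tool and go to the tube.

play_rows --translation '[[0, -0.01, -0.02], [0, -0.02, -0.02], [0, 0, 0], [0, 0, 0], [0, 0, 0], [0, 0, 0], [0, 0, 0], [0, 0, 0], [0, 0, 0], [0, 0, 0], [0, 0, 0], [0, 0, 0], [0, 0, 0], [0, 0, 0]]' --delta_rot '[[-7, 0, 0], [0, -0.5, 0], [0, 0, -9.25], [0, 0, -9.25], [0, 0, -9.25], [0, 0, -9.25], [0, 0, -9.25], [0, 0, -9.25], [0, 0, -9.25], [0, 0, -9.25], [0, 0, -9.25], [0, 0, -9.25], [0, 0, 0], [0, 0, 0]]' --grip '[-1, -1, 1, 1, 1, 1, 1, 1, 1, 1, 1, 1, 1, 1]'

```text
clock: 11.3
tool_pos: [0.4454, 0.003, 0.2786]
eef_rot: [0.649, 0.761, 0.005, 0.005]
contact_force: [-0.5, 0.7, 0.0]
opening: 1.0
finger_force: 0.0
```

```bash
python3 -c "
from d import *
s=r.get_state();print(s['q'],R.from_quat(s['eef_rot']).apply([0,1,0]))
delta([.4953,.1963,.22],.045)"
```

```text
[ 0.6206  0.7934 -1.2752  2.0952  0.9492  1.0041 -1.013 ] [0.9873 0.1582 0.0139]
tcp [0.4454 0.003  0.2786] z [ 0.0138  0.0018 -0.9999] x [-0.1582  0.9874 -0.0004] d [0.183  0.0791 0.0147] [-0.4714  0.7182  0.0275]
```

play_rows --translation '[[0.046, 0.02, 0], [0.046, 0.02, 0.005], [0.046, 0.02, 0.005], [0.045, 0.019, 0.005], [0, 0, 0], [0, 0, 0], [0, 0, 0]]' --delta_rot '[[0.8, 0, 0], [0, 0, 0], [0, 0, 0], [0, 0, 0], [0, 0, 0], [0, 0, 0], [0, 0, 0]]' --grip '[1, 1, 1, 1, 1, 1, 1]'

```text
clock: 12.18
tool_pos: [0.4937, 0.1954, 0.2641]
eef_rot: [0.648, 0.762, -0.001, 0.001]
contact_force: [-0.3, -1.4, -0.3]
opening: 1.0
finger_force: 0.0
```

```bash
python3 -c "
from d import *
k=r.get_calibration('wrist');im=r.snapshot('wrist');cv2.imwrite('pics/w6.png',im)
for n,lo,hi in(('blue',(100,120,50),(125,255,255)),('red',(0,140,60),(8,255,255)),('red2',(172,140,60),(180,255,255)),('yel',(20,120,80),(34,255,255))):
  for c,ss in blobs(im,lo,hi,60): print(n,c,ss,onz(k,[c],.117))
for t in('tube_red','rack'): print([(d['point'],d['confidence']) for d in r.look_for('wrist',t)])
delta([.4953,.1963,.107],.045)"
```

```text
blue (np.float64(259.5), np.float64(124.8)) [249, 114, 22, 23, 387] [[0.4866 0.2546 0.117 ]]
red (np.float64(259.1), np.float64(189.3)) [250, 177, 20, 25, 315] [[0.4951 0.2014 0.117 ]]
yel (np.float64(259.4), np.float64(245.2)) [250, 232, 20, 26, 393] [[0.5041 0.1491 0.117 ]]
yel (np.float64(65.3), np.float64(294.4)) [63, 279, 6, 30, 66] [[0.3236 0.0636 0.117 ]]
[([0.5015, 0.2061, 0.1179], 0.62)]
[([0.5161, 0.213, 0.0581], 0.74)]
tcp [0.4938 0.1959 0.2643] z [ 0.0009 -0.0011 -1.    ] x [-0.1604  0.987  -0.0012] d [0.0004 0.0014 0.1123] [-0.38    0.2934 -0.3074]
```

View pics/w6.png

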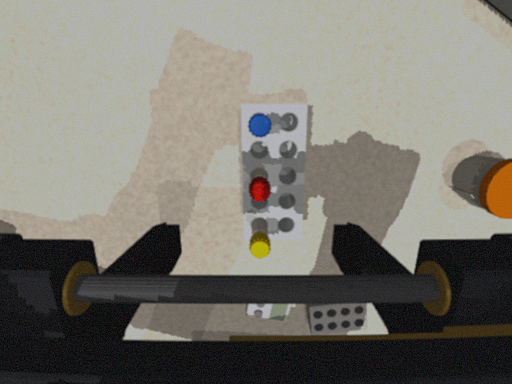

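The wrist view shows the red cap at (259,189), between blue (259,125) and yellow (259,245), all in line with the jaw's centre. I'll descend to the cap and grip it.

play_rows --translation '[[0.0023, 0.0019, 0], [0, 0, 0.02], [0, 0, 0.03], [0, 0, 0.03], [0, 0, 0.02], [0, 0, 0.012], [0, 0, 0], [0, 0, 0], [0, 0, 0], [0, 0, 0], [0, 0, 0], [0, 0, 0], [0, 0, 0], [0, 0, 0]]' --delta_rot '[[0, 0, 0], [0, 0, 0], [0, 0, 0], [0, 0, 0], [0, 0, 0], [0, 0, 0], [0, 0, 0], [0, 0, 0], [0, 0, 0], [0, 0, 0], [0, 0, 0], [0, 0, 0], [0, 0, 0], [0, 0, 0]]' --grip '[1, 1, 1, 1, 1, 1, 1, -1, -1, -1, -1, -1, -1, -1]' --squeeze 25

```text
clock: 14.08
tool_pos: [0.4952, 0.1997, 0.1523]
eef_rot: [0.647, 0.762, 0.0, 0.0]
contact_force: [-0.5, 0.4, 0.2]
opening: 0.231
finger_force: 0.1
```

play_rows --translation '[[0, 0, 0], [0, 0, 0], [0, 0, 0]]' --delta_rot '[[0, 0, 0], [0, 0, 0], [0, 0, 0]]' --grip '[-1, -1, -1]'

```text
clock: 14.45
tool_pos: [0.4952, 0.1997, 0.1523]
eef_rot: [0.647, 0.762, 0.0, 0.0]
contact_force: [0.1, 0.6, 0.3]
opening: 0.197
finger_force: 25.0
```

play_rows --translation '[[0, 0, -0.005], [0, 0, -0.015], [0, 0, -0.03], [0, 0, -0.04], [0, 0, -0.04], [0, 0, -0.04], [0, 0, -0.03], [0, 0, 0], [0, 0, 0], [0, 0, 0]]' --delta_rot '[[0, 0, 0], [0, 0, 0], [0, 0, 0], [0, 0, 0], [0, 0, 0], [0, 0, 0], [0, 0, 0], [0, 0, 0], [0, 0, 0], [0, 0, 0]]' --grip '[-1, -1, -1, -1, -1, -1, -1, -1, -1, -1]'

```text
clock: 15.7
tool_pos: [0.4947, 0.1992, 0.3512]
eef_rot: [0.647, 0.762, -0.001, 0.0]
contact_force: [0.3, 0.7, -0.3]
opening: 0.203
finger_force: 25.0
```

```bash
python3 -c "
from d import *
s=r.get_state();print(s['q'],s['opening'],s['finger_force'])
delta([.5654,-.1424,.30],.045)
"
```

```text
[ 0.2038  0.7771 -1.2586  1.7521  0.7886  1.2253 -1.109 ] 0.20303656556237767 25.00000207393896
tcp [0.4947 0.1992 0.3512] z [-0.001  -0.0016 -1.    ] x [-0.1625  0.9867 -0.0015] d [-0.3485  0.0143  0.0067] [ 0.31    0.6937 -0.3108]
```

play_rows --translation '[[-0.03, 0.001, 0], [-0.04, 0.0015, 0], [-0.04, 0.0015, 0], [-0.04, 0.0015, 0], [-0.04, 0.0015, 0], [-0.04, 0.0015, 0], [-0.04, 0.0015, 0], [-0.04, 0.0015, 0], [-0.025, 0.0015, 0], [-0.0135, 0.0013, 0], [0, 0, 0], [0, 0, 0], [0, 0, 0]]' --delta_rot '[[0, 0, 0], [0, 0, 0], [0, 0, 0], [0, 0, 0], [0, 0, 0], [0, 0, 0], [0, 0, 0], [0, 0, 0], [0, 0, 0], [0, 0, 0], [0, 0, 0], [0, 0, 0], [0, 0, 0]]' --grip '[-1, -1, -1, -1, -1, -1, -1, -1, -1, -1, -1, -1, -1]'

```text
clock: 17.32
tool_pos: [0.5656, -0.1405, 0.3527]
eef_rot: [0.646, 0.763, 0.0, 0.0]
contact_force: [-0.3, -0.5, 0.2]
opening: 0.201
finger_force: 25.0
```

```bash
python3 -c "
from d import *
s=r.get_state();print(s['q'],s['opening'],s['finger_force'])
delta([.5654,-.1424,.2503],.045)
im=r.snapshot('side');k=r.get_calibration('side')
P=s['tool_pos']-[0,0,.045+.0923]
print('exp bottom',P,proj(k,[P,P+[0,0,.08],[.5654,-.1424,.172]]))
cv2.imwrite('pics/s7.png',cv2.resize(im[50:200,220:350],None,fx=4.5,fy=4,interpolation=cv2.INTER_CUBIC))
"
```

```text
[ 0.7989  0.869  -1.3101  1.6078  0.8587  1.3477 -0.4647] 0.20054533505317274 24.999990544456523
tcp [ 0.5656 -0.1405  0.3527] z [ 0.001  -0.0002 -1.    ] x [-0.1646  0.9864 -0.0004] d [-0.0018 -0.0006  0.0574] [-0.2801 -0.4837  0.2314]
exp bottom [ 0.5656 -0.1405  0.2154] [[285.8681 116.1553]
 [288.6434  83.7169]
 [284.8256 131.6091]]
```

View pics/s7.png

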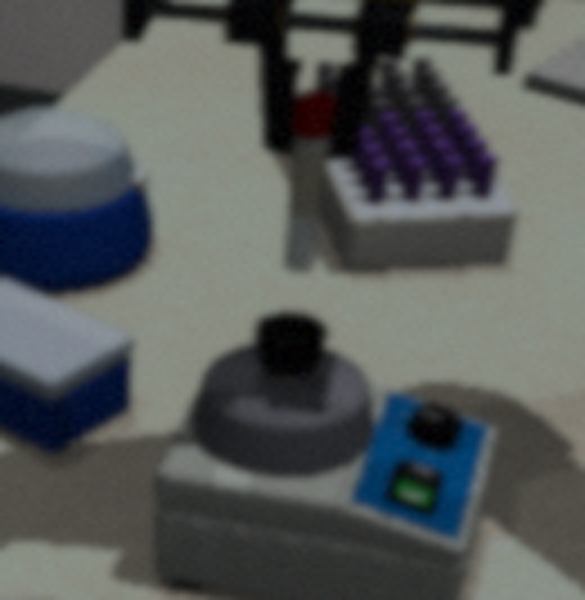

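The side view shows the tube hanging vertical, its bottom at about (287,117) directly above the cup rim at (284,131), within about a pixel of where I predicted. Lowering it now.

play_rows --translation '[[-0.0018, 0.001, 0.01], [0, 0, 0.015], [0, 0, 0.012], [0, 0, 0.008], [0, 0, 0.005], [0, 0, 0.003], [0, 0, 0], [0, 0, 0]]' --delta_rot '[[0, 0, 0], [0, 0, 0], [0, 0, 0], [0, 0, 0], [0, 0, 0], [0, 0, 0], [0, 0, 0], [0, 0, 0]]' --grip '[-1, -1, -1, -1, -1, -1, -1, -1]' --squeeze 35

```text
clock: 18.38
tool_pos: [0.5672, -0.1434, 0.2998]
eef_rot: [0.647, 0.762, 0.0, 0.001]
contact_force: [-0.4, -0.5, -0.3]
opening: 0.2
finger_force: 35.0
```

play_rows --translation '[[0, 0, 0.002], [0, 0, 0.002], [0, 0, 0.002], [0, 0, 0], [0, 0, 0]]' --delta_rot '[[0, 0, 0], [0, 0, 0], [0, 0, 0], [0, 0, 0], [0, 0, 0]]' --grip '[-1, -1, -1, -1, -1]'

```text
clock: 19.0
tool_pos: [0.5672, -0.1434, 0.2939]
eef_rot: [0.647, 0.762, 0.0, 0.001]
contact_force: [-1.1, 0.2, 4.4]
opening: 0.193
finger_force: 35.0
```

play_rows --translation '[[0, 0, 0.001], [0, 0, 0.001], [0, 0, 0.001], [0, 0, 0], [0, 0, 0]]' --delta_rot '[[0, 0, 0], [0, 0, 0], [0, 0, 0], [0, 0, 0], [0, 0, 0]]' --grip '[-1, -1, -1, -1, -1]'

```text
clock: 19.62
tool_pos: [0.5672, -0.1433, 0.2908]
eef_rot: [0.647, 0.762, 0.0, 0.001]
contact_force: [-0.0, 0.1, 6.0]
opening: 0.199
finger_force: 35.0
```

play_rows --translation '[[0, 0, 0.001], [0, 0, 0], [0, 0, 0]]' --delta_rot '[[0, 0, 0], [0, 0, 0], [0, 0, 0]]' --grip '[-1, -1, -1]'

```text
clock: 20.0
tool_pos: [0.5673, -0.1433, 0.29]
eef_rot: [0.647, 0.762, 0.0, 0.001]
contact_force: [-0.0, -0.1, 6.6]
opening: 0.199
finger_force: 35.0
```

play_rows --translation '[[0, 0, 0.0005], [0, 0, 0], [0, 0, 0]]' --delta_rot '[[0, 0, 0], [0, 0, 0], [0, 0, 0]]' --grip '[-1, -1, -1]'

```text
clock: 20.38
tool_pos: [0.5673, -0.1433, 0.2895]
eef_rot: [0.647, 0.762, 0.001, 0.001]
contact_force: [-0.3, -0.4, 7.3]
opening: 0.195
finger_force: 35.0
```

play_rows --translation '[[0, 0, 0.0005], [0, 0, 0], [0, 0, 0]]' --delta_rot '[[0, 0, 0], [0, 0, 0], [0, 0, 0]]' --grip '[-1, -1, -1]'

```text
clock: 20.75
tool_pos: [0.5673, -0.1433, 0.2891]
eef_rot: [0.647, 0.762, 0.001, 0.001]
contact_force: [-0.2, 0.1, 7.0]
opening: 0.198
finger_force: 35.0
```

play_rows --translation '[[0, 0, 0.0005], [0, 0, 0], [0, 0, 0]]' --delta_rot '[[0, 0, 0], [0, 0, 0], [0, 0, 0]]' --grip '[-1, -1, -1]'

```text
clock: 21.12
tool_pos: [0.5675, -0.1432, 0.2891]
eef_rot: [0.647, 0.762, 0.001, 0.001]
contact_force: [-0.5, -0.3, 9.9]
opening: 0.201
finger_force: 35.0
```

play_rows --translation '[[0, 0, 0.0002], [0, 0, 0], [0, 0, 0], [0, 0, 0], [0, 0, 0]]' --delta_rot '[[0, 0, 0], [0, 0, 0], [0, 0, 0], [0, 0, 0], [0, 0, 0]]' --grip '[-1, -1, -1, -1, -1]'

```text
clock: 21.75
tool_pos: [0.5675, -0.1431, 0.2891]
eef_rot: [0.647, 0.762, 0.001, 0.001]
contact_force: [-0.9, -0.2, 10.6]
opening: 0.195
finger_force: 35.0
```

```bash
python3 -c "
from d import *
fs=[]
for i in range(4):
  im=r.snapshot('side');s=r.get_state();fs.append(s['contact_force'][2])
print(fs,s['tool_pos'],s['finger_force'],R.from_quat(s['eef_rot']).apply([0,0,1]),s['qd'])
a=cv2.imread('pics/side0.png')
for n,lo,hi in(('blue',(100,120,50),(125,255,255)),('yel',(20,120,80),(34,255,255)),('red',(0,140,60),(8,255,255))):
  for q in(a,im): print(n,[(c[0].item(),c[1].item(),ss[4]) for c,ss in blobs(q,lo,hi,15) if 200<c[0]<300 and c[1]>70])
print([(d['point'],d['confidence']) for d in r.look_for('side','tube_red')])
m=r.silhouettes('side','tube_red')
if m: print(cv2.fitLine(cv2.findNonZero(m[0]['pixels'].astype(np.uint8)),cv2.DIST_L2,0,.01,.01).ravel())
k=r.get_calibration('side');P=s['tool_pos'];print(proj(k,[P-[0,0,.12],P-[0,0,.06]]))
"
```

```text
[np.float64(9.946383520073812), np.float64(10.647554020201248), np.float64(10.928568864145316), np.float64(10.858992206351052)] [ 0.5675 -0.1431  0.2891] 35.001873754081316 [ 0.0028 -0.0002 -1.    ] [-0.002  -0.0021  0.0014 -0.0015  0.     -0.0003  0.0008]
blue [(235.4, 107.9, 522), (237.9, 146.8, 32), (257.6, 294.3, 97)]
blue [(234.0, 108.7, 598), (240.5, 146.7, 61), (257.5, 294.6, 102)]
yel [(268.6, 242.2, 64)]
yel [(268.6, 242.2, 64)]
red [(263.6, 266.1, 64)]
red []
[]
[  0.0966  -0.9953 285.2975 117.1577]
[[283.9736 132.2857]
 [285.832  110.1972]]
```

```bash
python3 -c "
from plant import r
print(r.finish_job())"
```

```text
the job is handed in; nothing more can be done
None
```

The job is handed in at about 22 s: the mixer is in touch mode, and the gripper holds the red-capped tube upright in the cup, pressed onto its stop with a steady push of about 10.7 N; no verdict came back, and after the lift I rechecked only the yellow and blue tubes, which had not moved.

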